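# Open the dog-biscuit jar in the one-handed jar holder

### The arm

A 6-joint arm with a two-finger parallel gripper is mounted at the origin on a cart in front of the work surface, level with it; the furniture and walls round the work are solid. World frame = base frame: x ahead of the robot, y to its left, z up, the work surface at z = 0. Lengths are in m, angles in degrees, forces in N, time in s.
With the tool pointing down it reaches from about 0.25 to 0.725 m from the base axis. Payload 9.7 kg.
Tool frame: the origin (TCP) lies midway between the tips of the shut fingers; the grasp point (between the pads) lies 19 mm behind it; x points along the fingers, y is the direction in which the jaws open and shut, and the axes are right-handed (so a half turn about x gives the same grasp; the last joint's range is limited). The gripper opens to 85 mm and grips with 20 to 120 N. Pads are 22 mm wide; open, the fingers measure 114 mm over their backs; the gripper's body (76 mm by 85 mm) begins 54 mm behind the grasp point. The pads swing forward as they close: fully open they stand 13 mm farther back than shut.
Start: joints at [-69.328, 4.979, 10.078, 95.1, 0, 90], TCP at [0.194, -0.515, 0.198] pointing down, gripper open.
Joint ranges: [-179.16, 179.16], [-48.56, 103.87], [-65.8, 70.77], [-126.05, 130.52], [-82.76, 87.17], [-180, 180]. Speed limits (degrees/s): [127.2, 127.2, 147.25, 180, 180, 180].

### API

Orientations are given as [roll, pitch, yaw] about the fixed x, y, z axes, in that order (R = Rz(yaw) Ry(pitch) Rx(roll)).
In Python, from workcell import bot, cams gives the robot as it stands.
- The arm moves only by the tool apply_moves, never from a script. Its argument "commands" is a list of rows, each a list of 5 numbers: the shift along the tool's x, y, z in m, then the turn about the tool's x in rad, then the opening, from -1 (shut) to 1 (fully open). In form: [[tx, ty, tz, roll, hand], ...]. A call has 1 to 12 rows; each row is the pose to reach, as a shift and turn from the pose measured when the call began, along the tool's axes at that moment; what a row does not reach only later rows make up. A row lasts 1/10 s, in which the tool goes at most 50 mm and 8.59 degrees, less where a joint would pass 70% of its speed; a pose out of reach is approached as far as the arm can. A call with a gripper value outside its range is refused whole. The fingers move at their own pace and stop on an object; "newtons" is the grip in N (left out, the last holds). Time passes only in rows, so rows that repeat a pose let the fingers close. It gives the time, the measured TCP pose, the force and the opening at its end, in the units of the state.
- bot.get_obs(): the state, without advancing time (a new reading comes with each control period).
- cams.camera(name): name is "scene" or "top" or "wrist"; returns a dict with "frame" (480x640x3 uint8, blue, green, red), "depth" (480x640 float32, m along the optical axis (not along the pixel's ray), 0 where there is no reading), "camera_matrix" (3x3 intrinsics, pixels), "R" (3x3) and "t" (3): a world point X has camera coordinates R X + t; the wrist camera has in their place "mount" (4x4, takes a point from camera to tool coordinates, whose origin is the TCP and whose axes are the tool frame's). Camera axes: x right, y down, z forward; pixel columns grow to the right and rows downward; lengths in m; the calibration is good to about 2 mm. A picture is of the moment at which its call begins: read the wrist's pose just before it.
- bot.job_done(): hands the job in, once; it reports no verdict.
Trained networks look in the newest picture that a camera, given by its name, has taken for a name from the list of things; names that differ only in an ending like _2 or _b are one class to them, and where a whole thing is asked for, a point or a joint stands for the part that bears it (a point fixed in the world has none). Each returns a list of dicts, best first, with "confidence" (0 to 1); they miss things now and then, are a little off and sometimes report something else, mostly with a low value. They report only what shows in the picture. A call takes as long as a camera call.
- cams.spot_in(name, camera): "rect" ([left, top, right, bottom] in pixels, round what is visible of it).
The state is a dict: "time": time; "q": joint angles; "qd": joint speeds; "joint_efforts": joint torques, N m; "ee_pos": TCP position; "tcp_rot": TCP orientation; "wrist_force": force on the tool from outside, world axes, zero at the start; "torque": the same for the moment, N m; "opening": finger opening in m.
Only numpy, scipy, OpenCV 4.12 (cv2) and the standard library are available. Lean on these libraries where they do the work, as an engineer would, in place of code of your own. Each camera call takes 0.05 s, during which the arm holds its last target. There are 200 camera calls.

### The job

The square glass jar of dog biscuits has a tight twist-off cap and turns on the worktop if you just twist it, so first set it, still closed, fully down and upright in the square pocket of the wooden jar holder. Then unscrew the cap anticlockwise with the jar staying seated in the pocket, and stop turning as soon as the thread lets go (well under a third of a turn). Lift the cap off and finish while still holding it level, about a finger's breadth (1 to 2 cm) clear above the open mouth; leave the bowl, mug, coffee jar and spice jar alone.

Things in the scene. Friction and masses are not known exactly. Their poses are not given: they have to be found in the camera images.
- jar: Square clear glass jar of bone-shaped biscuits, loose, 0.55 kg: body 62 x 62 mm, shoulder 84 mm high, then a round neck 45 mm across (52 mm over its thread lands), rim 105 mm above the base. Origin: centre of its underside; z up, x and y square to its faces. The lowest 4 mm are 3 mm narrower each side, a lead-in. Unbraced, it turns on the worktop before the cap loosens.
- cap: Round steel twist-off cap on the jar, 58 mm across, 15 mm high, 0.06 kg. Origin: centre of its lower edge; z up. Closed: origin 94 mm and top 109 mm above the jar's underside, 10 mm above the square shoulder, which is wider than the cap (keep fingertips over 85 mm); x axis along the jar's x. The closed jar may be carried by it. Three lugs inside its edge clear the rim once it is 12 mm up.
- cap_mark (a point): Point in the cap 25 mm from its axis along the cap's x axis, 7.5 mm above its lower edge: shows how far it is turned. The cap opens anticlockwise seen from above against a stiff seal (0.5 N m), rising 2 mm; 58 to 65 degrees round (the jar may give 5 more in the pocket) the lugs leave the lands and it lifts straight off. At about 93 they strike the next land; clockwise it stops within 4 degrees.
- holder: Wooden jar holder, 120 x 194 mm, top 36 mm above the worktop, stuck fast by suction feet. Origin: on the worktop under its centre; long side along its y. A square pocket, 64.5 mm wide and 22 mm deep, lies 32 mm from its centre towards -y; the smaller round pocket (46 mm) towards +y is not for this jar.
- pocket (a point): Centre of the square pocket's floor, 14 mm above the worktop; the pocket's sides run along the x and y axes of the holder. When the jar is fully home its origin is here; it may go in any of the four ways round.
- dog_bowl: Blue-skirted steel dog bowl with kibble, 172 mm across, 59 mm high, behind the work. Origin: centre of the underside. Leave alone.
- coffee_jar: Round clip-top glass jar of coffee beans, 74 mm across, 117 mm high, at the back left. Origin: centre of the underside. Leave alone.
- spice_jar: Small round spice jar, 41 mm across, 105 mm high, at the left. Origin: centre of the underside. Leave alone.
- mug: White dotted mug, 93 mm high, 78 mm across and handle, on a slate at the right. Origin: under it. Leave alone.

How it is judged:
By the outcome, as a careful person would: the job done as asked, in the order asked, and still so for the second after the job is handed in, while the arm keeps its last pose, push and grip.
It also fails if it takes over 54 s, if anything falls off the work surface, if the arm or the gripper's body presses on something with over 40 N, if the wrist force passes 120 N, or if a joint passes its speed limit or range.

## Working session

There is one attempt and no reset: what is moved stays moved. The work goes in short steps, Python scripts to look and compute and a tool call to move; the robot and the scene stay as the last step left them, time stands still between calls to the robot, and variables do not carry over. Pictures are saved under pics/ and viewed, about 8 in all and at most 12, crops included, and the job is handed in when it is done.

Besides the shell and the picture viewer there is one more tool, called after "Emit:" as a command line: name --pt "numbers of a row" for each row, then --argument value for the rest. apply_moves: Moves the arm, as the interface text tells. Its arguments: {"type":"object","properties":{"commands":{"type":"array"},"newtons":{"type":"number"}},"required":["commands"]}

```bash
ls; mkdir -p pics
python3 - <<'E'
from workcell import bot,cams
import cv2,numpy as np
print(bot.get_obs())
for c in ["scene","top"]:
    d=cams.camera(c); cv2.imwrite(f"pics/{c}1.png",d["frame"])
    np.savez(f"pics/{c}1.npz",**{k:np.asarray(v) for k,v in d.items()})
    print(c,d["camera_matrix"].tolist(),d["R"].tolist(),d["t"].tolist())
    for n in ["jar","cap","holder","dog_bowl","coffee_jar","spice_jar","mug"]:
        print(n,[(np.round(r["rect"]).tolist(),round(r["confidence"],2)) for r in cams.spot_in(n,c)[:2]])
E
```

```text
pics
{'time': 0.0, 'q': array([-6.93280022e+01,  5.01100834e+00,  1.00342487e+01,  9.50985243e+01,
        1.50086346e-03,  9.00006461e+01]), 'qd': array([-0.03067569,  0.01864964, -0.00028744, -0.00673973,  0.01440131,
       -0.03703483]), 'joint_efforts': array([-2.25265967e-04, -5.20381773e+01,  4.64811873e+01,  1.60020887e-02,
        4.16513842e-05,  3.33622729e-06]), 'ee_pos': array([ 0.19407327, -0.5143365 ,  0.19718213]), 'tcp_rot': array([-91.14145265,  89.92470109, 109.52989809]), 'wrist_force': array([0.99425469, 0.21208531, 0.66439188]), 'torque': array([ 0.03482766, -0.02545334,  0.02707029]), 'opening': 0.08540888286279441}
scene [[478.80046590032356, 0.0, 325.49160905469137], [0.0, 478.80046590032356, 244.12096263641445], [0.0, 0.0, 1.0]] [[-0.8626673265056835, -0.5056804417235962, 0.00961117254892384], [-0.3465262950501517, 0.5771023503266568, -0.7395082177273379], [0.3684082119312105, -0.6412801011302919, -0.6730789116262452]] [0.5068946989204902, 0.33322885371514105, 0.8985864838115101]
jar [([370.0, 235.0, 402.0, 271.0], 0.62)]
cap [([375.0, 220.0, 400.0, 240.0], 
[... 314 characters left out ...]
4255002164], [0.0, 545.6597326664534, 232.03536813415658], [0.0, 0.0, 1.0]] [[0.00908359589803795, -0.9999473115294042, -0.004781469510289236], [-0.9982575751435037, -0.008789239297981324, -0.05834863272755475], [0.058303532947613056, 0.005303153559864069, -0.9982848163766427]] [-0.10127545608445344, 0.6346716392140518, 1.6031602162742835]
jar [([344.0, 254.0, 374.0, 284.0], 0.41)]
cap [([346.0, 260.0, 367.0, 282.0], 0.88), ([265.0, 162.0, 324.0, 215.0], 0.34)]
holder [([234.0, 235.0, 313.0, 294.0], 0.66)]
dog_bowl [([263.0, 162.0, 320.0, 217.0], 0.61)]
coffee_jar [([198.0, 193.0, 229.0, 217.0], 0.84)]
spice_jar [([175.0, 218.0, 194.0, 236.0], 0.84)]
mug [([448.0, 258.0, 488.0, 287.0], 0.7)]
```

```bash
cat > h.py <<'E'
import numpy as np
def ray(d,u,v):
    K,R,t=d["camera_matrix"],d["R"],d["t"]
    c=-R.T@t; r=R.T@np.linalg.solve(K,[u,v,1.]); return c,r
def onz(d,u,v,z):
    c,r=ray(d,u,v); return c+r*(z-c[2])/r[2]
def cloud(d,x0,y0,x1,y1):
    K,R,t=d["camera_matrix"],d["R"],d["t"]
    v,u=np.mgrid[y0:y1,x0:x1]; z=d["depth"][y0:y1,x0:x1]
    P=np.stack([(u-K[0,2])/K[0,0]*z,(v-K[1,2])/K[1,1]*z,z],-1)
    return (P-t)@R, z>0
E
python3 - <<'E'
import cv2,numpy as np
from h import *
d=np.load("pics/top1.npz")
for n,r,z in [("cap",(346,260,367,282),.109),("holder",(234,235,313,294),.036),("mug",(448,258,488,287),.093),("coffee",(198,193,229,217),.117),("spice",(175,218,194,236),.105),("bowl",(263,162,320,217),.059)]:
    u,v=(r[0]+r[2])/2,(r[1]+r[3])/2
    P,m=cloud(d,int(u)-3,int(v)-3,int(u)+4,int(v)+4)
    print(n,onz(d,u,v,z).round(4),np.median(P[m],0).round(4), [onz(d,a,b,z)[:2].round(3).tolist() for a,b in ((r[0],r[1]),(r[2],r[3]))])
P,m=cloud(d,220,220,325,310); s=m&(abs(P[...,2]-.036)<.006)
q=P[s][:,:2].astype(np.float32); print("holder top pts",len(q),cv2.minAreaRect(q))
a=cv2.resize(d["frame"][150:310,165:500],None,fx=2.35,fy=2.35,interpolation=cv2.INTER_CUBIC); cv2.imwrite("pics/topc.png",a)
s=np.load("pics/scene1.npz")["frame"]; cv2.imwrite("pics/scenec.png",cv2.resize(s[140:420,180:470],None,fx=2.1,fy=2.1,interpolation=cv2.INTER_CUBIC))
E
```

```text
cap [ 0.5221 -0.1925  0.109 ] [ 0.522  -0.1913  0.1075] [[0.553, -0.163], [0.492, -0.222]]
holder [0.538  0.0465 0.036 ] [0.5394 0.0482 0.0319] [[0.623, 0.164], [0.453, -0.07]]
mug [ 0.5206 -0.5076  0.093 ] [ 0.521  -0.5279  0.015 ] [[0.561, -0.452], [0.48, -0.564]]
coffee [0.703  0.2094 0.117 ] [0.7027 0.2106 0.1171] [[0.736, 0.254], [0.67, 0.165]]
spice [0.6413 0.2923 0.105 ] [0.6416 0.294  0.1038] [[0.666, 0.32], [0.616, 0.265]]
bowl [ 0.7564 -0.005   0.059 ] [ 7.649e-01 -1.000e-04  7.200e-03] [[0.837, 0.079], [0.677, -0.089]]
holder top pts 1718 ((0.5407490730285645, 0.04494128376245499), (0.19369232654571533, 0.11967562139034271), 67.57096862792969)
```

View pics/topc.png

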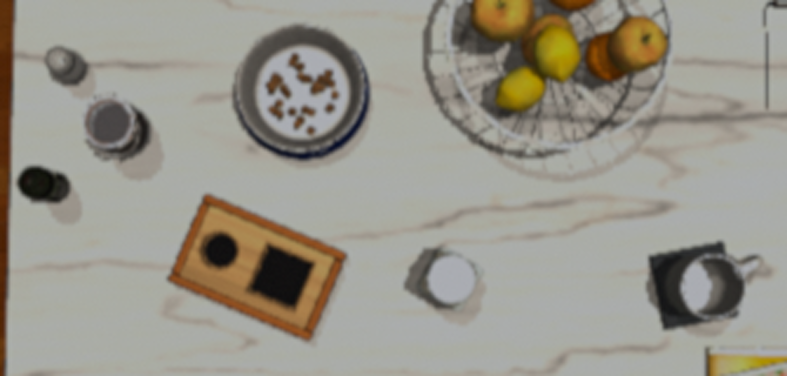

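View pics/scenec.png

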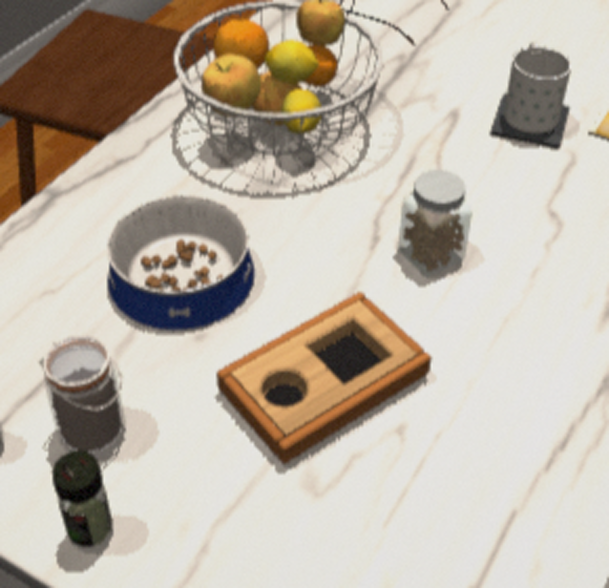

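Top: holder with the square pocket at about (283,275), round pocket at (220,250), jar at (450,278). The scene view agrees, with the jar upright and nothing close to it. Next I'll work out the approach.

```bash
cat >> h.py <<'E'
from scipy.spatial.transform import Rotation as Ro
def tool(o):
    return Ro.from_euler("xyz",o["tcp_rot"],degrees=True).as_matrix()
def shift(o,goal): return tool(o).T@(np.asarray(goal)-o["ee_pos"])
E
python3 - <<'E'
from workcell import bot,cams
from h import *
o=bot.get_obs(); print(tool(o).round(3))
w=cams.camera("wrist"); print(w["mount"].round(4),w["camera_matrix"].round(1))
d=np.load("pics/top1.npz"); print("pocket px",onz(d,285.4,267,.036),onz(d,285.4,267,.014))
print(shift(o,[.522,-.192,.25]))
P,m=cloud(d,340,255,372,290); s=m&(P[...,2]>.1); print("cap pts",s.sum(),P[s].mean(0))
E
```

```text
[[ 0.     0.353 -0.936]
 [-0.    -0.936 -0.353]
 [-1.     0.    -0.   ]]
[[-0.000e+00 -2.864e-01  9.581e-01 -1.759e-01]
 [ 1.000e+00 -8.000e-04 -2.000e-04 -0.000e+00]
 [ 8.000e-04  9.581e-01  2.864e-01 -7.280e-02]
 [ 0.000e+00  0.000e+00  0.000e+00  1.000e+00]] [[370.2   0.  319. ]
 [  0.  370.2 238.5]
 [  0.    0.    1. ]]
pocket px [0.53098346 0.01151059 0.036     ] [0.5308456  0.01310057 0.014     ]
[-0.05207774 -0.18611128 -0.42060703]
cap pts 332 [ 0.52812024 -0.19341079  0.10831597]
```

Emit:
apply_moves --pt "-0.01 -0.01 -0.02 0 1" --pt "-0.03 -0.025 -0.055 0 1" --pt "-0.05 -0.042 -0.095 0 1" --pt "-0.052 -0.06 -0.135 0 1" --pt "-0.052 -0.08 -0.18 0 1" --pt "-0.052 -0.1 -0.225 0 1" --pt "-0.052 -0.12 -0.27 0 1" --pt "-0.052 -0.14 -0.315 0 1" --pt "-0.052 -0.158 -0.355 0 1" --pt "-0.052 -0.172 -0.39 0 1" --pt "-0.052 -0.182 -0.41 0 1" --pt "-0.052 -0.186 -0.42 0 1"

```text
time: 2.05
ee_pos: [0.5226, -0.1907, 0.2496]
tcp_rot: [-56.1, 90.0, 144.7]
wrist_force: [-0.1, -1.4, -1.0]
opening: 0.0855
```

```bash
cat >> h.py <<'E'
def wristcam(cams,bot):
    o=bot.get_obs(); w=cams.camera("wrist"); T=np.eye(4); T[:3,:3]=tool(o); T[:3,3]=o["ee_pos"]
    M=T@w["mount"]; R=M[:3,:3].T
    return o,dict(frame=w["frame"],depth=w["depth"],camera_matrix=w["camera_matrix"],R=R,t=-R@M[:3,3])
E
python3 - <<'E'
from workcell import bot,cams
from h import *
import cv2
o,d=wristcam(cams,bot); print(o["time"],o["ee_pos"],o["tcp_rot"],o["q"],o["qd"])
np.savez("pics/w1.npz",**d); cv2.imwrite("pics/w1.png",d["frame"])
for n in ["jar","cap"]: print(n,[(np.round(r["rect"]).tolist(),round(r["confidence"],2)) for r in cams.spot_in(n,"wrist")[:2]])
P,m=cloud(d,0,0,640,480)
s=m&(abs(P[...,2]-.109)<.006); q=P[s]; print("cap",len(q),q.mean(0),cv2.minEnclosingCircle(q[:,:2].astype(np.float32)))
s=m&(abs(P[...,2]-.084)<.006); q=P[s]; print("sh",len(q), cv2.minAreaRect(q[:,:2].astype(np.float32)) if len(q) else 0)
E
```

```text
2.05 [ 0.52255098 -0.19068525  0.24955169] [-56.13706077  89.9712263  144.66115066] [-2.00519872e+01  7.44582389e+00  1.85902050e+01  1.01172137e+02
  7.58624014e-03  1.39149800e+02] [ 7.774482    6.22664653  7.11868905  0.90270882 -0.41133625  8.35585275]
jar [([279.0, 156.0, 366.0, 244.0], 0.77)]
cap [([288.0, 172.0, 354.0, 243.0], 0.87)]
cap 5597 [ 0.59348428 -0.23715963  0.11083427] ((0.5715135931968689, -0.3266700208187103), 0.17120356857776642)
sh 2683 ((0.6313191652297974, -0.34991568326950073), (0.3909636437892914, 0.2918316125869751), 89.19287872314453)
```

View pics/w1.png

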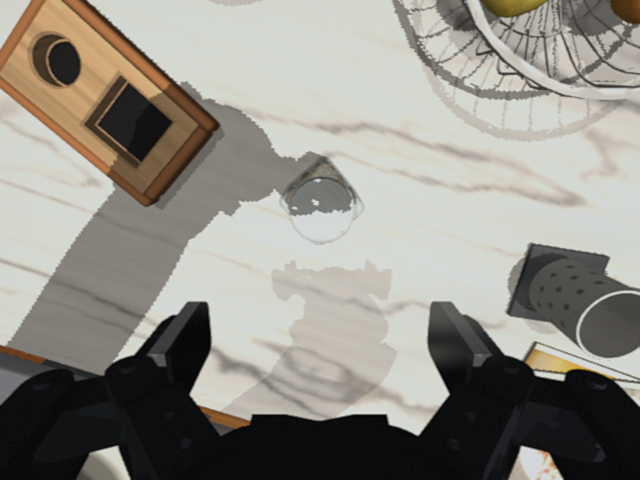

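The jar is at (320,200), its square body showing corner-up: top corner (320,155), left (281,200), right (364,205). The holder is at upper left. I'll zoom in for the jar's yaw.

Run:
```python
from workcell import bot,cams
from h import *
import cv2
o,d=wristcam(cams,bot); print(o["ee_pos"],o["tcp_rot"],np.abs(o["qd"]).max())
np.savez("pics/w2.npz",**d)
a=cv2.resize(d["frame"][145:255,265:380],None,fx=6,fy=5.4,interpolation=cv2.INTER_CUBIC)
a=cv2.resize(d["frame"][145:255,265:380],None,fx=5.4,fy=5.4,interpolation=cv2.INTER_CUBIC)
cv2.imwrite("pics/w2c.png",cv2.convertScaleAbs(a,alpha=1.0))
P,m=cloud(d,280,150,370,250)
s=m&(abs(P[...,2]-.109)<.004); q=P[s]; print("cap",len(q),q.mean(0),cv2.minEnclosingCircle(q[:,:2].astype(np.float32)))
s=m&(abs(P[...,2]-.084)<.004); q=P[s]; print("sh",len(q), cv2.minAreaRect(q[:,:2].astype(np.float32)) if len(q) else 0)
s=m&(P[...,2]>.02); q=P[s]; print("all",len(q), cv2.minAreaRect(q[:,:2].astype(np.float32)) if len(q) else 0)
```

```text
[ 0.52130197 -0.19247087  0.24976221] [  -7.27263899   89.97209539 -166.56616741] 1.5146267946384877
cap 3356 [ 0.52674871 -0.19093009  0.10933327] ((0.5260533690452576, -0.19131352007389069), 0.028963711112737656)
sh 700 ((0.5263940095901489, -0.19119182229042053), (0.06049505993723869, 0.06054319441318512), 60.9649772644043)
all 4615 ((0.5262261033058167, -0.19078779220581055), (0.06113533675670624, 0.06192926689982414), 61.113006591796875)
```

View pics/w2c.png

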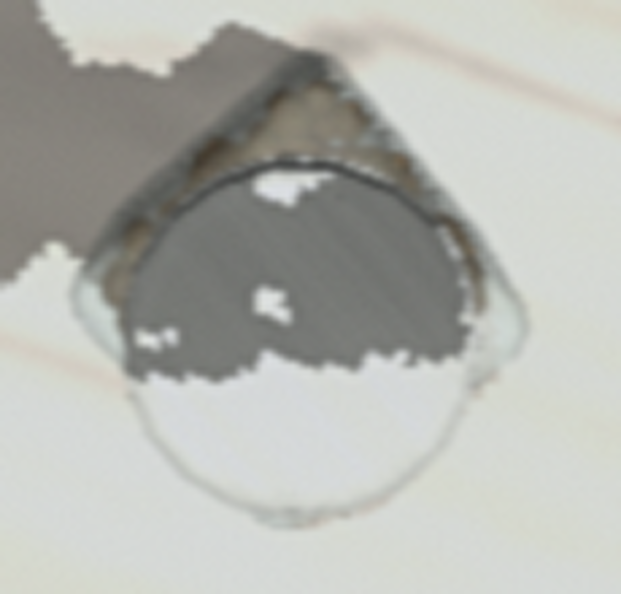

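Emit:
apply_moves --pt "0.015 0 -0.002 0 1" --pt "0.045 0 -0.004 0 1" --pt "0.08 0 -0.005 0 1" --pt "0.11 0.0005 -0.005 0 1" --pt "0.135 0.0005 -0.005 0 1" --pt "0.152 0.0005 -0.005 0 1" --pt "0.162 0.0005 -0.005 0 1" --pt "0.167 0.0005 -0.005 0 1" --pt "0.167 0.0005 -0.005 0 1" --pt "0.167 0.0005 -0.005 0 1"

```text
time: 3.25
ee_pos: [0.5261, -0.1921, 0.084]
tcp_rot: [123.3, 89.9, -36.0]
wrist_force: [0.1, 0.2, 0.9]
opening: 0.0855
```

Run:
```python
from workcell import bot,cams
from h import *
import cv2
o,d=wristcam(cams,bot); print(o["time"],o["ee_pos"],o["wrist_force"])
np.savez("pics/w3.npz",**d); cv2.imwrite("pics/w3.png",d["frame"])
P,m=cloud(d,0,0,640,480)
s=m&(abs(P[...,2]-.109)<.003)&(np.hypot(P[...,0]-.526,P[...,1]+.191)<.035); q=P[s]; print("cap",len(q),q.mean(0),cv2.minEnclosingCircle(q[:,:2].astype(np.float32)))
```

```text
3.25 [ 0.5261052  -0.19209779  0.0840211 ] [0.06960454 0.16825655 0.94958786]
cap 12023 [ 0.52756556 -0.19085011  0.10935291] ((0.5260915160179138, -0.1913806051015854), 0.029315883293747902)
```

View pics/w3.png

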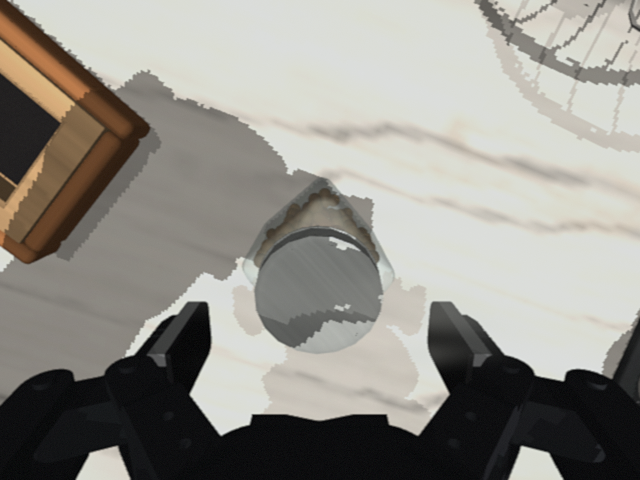

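The cap, centred at (319,291), lies midway between the fingers and is level with them, so I'll close the gripper.

Emit:
apply_moves --pt "0.0005 0 0 0 0.3" --pt "0.0005 0 0 0 -1" --pt "0.0005 0 0 0 -1" --pt "0.0005 0 0 0 -1" --pt "0.0005 0 0 0 -1" --pt "0.0005 0 0 0 -1" --pt "0.0005 0 0 0 -1" --newtons 90

```text
time: 4.0
ee_pos: [0.5262, -0.192, 0.0835]
tcp_rot: [126.2, 89.9, -33.2]
wrist_force: [1.1, 0.0, -0.0]
opening: 0.0001
```

Emit:
apply_moves --pt "-0.005 0 0 0 -1" --pt "-0.02 0 0 0 -1" --pt "-0.04 0 0 0 -1" --pt "-0.06 0 0 0 -1" --pt "-0.07 0 0 0 -1" --pt "-0.075 0 0 0 -1" --pt "-0.075 0 0 0 -1"

```text
time: 4.7
ee_pos: [0.5264, -0.1921, 0.1591]
tcp_rot: [130.6, 89.9, -28.7]
wrist_force: [-0.5, 1.0, -0.2]
opening: 0.0001
```

Run:
```python
from workcell import bot,cams
from h import *
import cv2
o,d=wristcam(cams,bot); print(o["time"],o["ee_pos"],o["wrist_force"],o["opening"],np.abs(o["qd"]).max())
np.savez("pics/w4.npz",**d); cv2.imwrite("pics/w4.png",d["frame"])
P,m=cloud(d,220,130,430,400)
z=P[...,2]; c=o["ee_pos"]; r=np.hypot(P[...,0]-c[0],P[...,1]-c[1])
h,e=np.histogram(z[m&(r<.045)],bins=np.arange(0,.22,.004)); print([(round(a,3),n) for a,n in zip(e,h) if n>50])
```

```text
4.7 [ 0.52639044 -0.19205454  0.15912265] [-0.45633467  0.99813916 -0.16891632] 5.990478008758231e-05 1.7271774811171023
[(np.float64(0.0), np.int64(743)), (np.float64(0.048), np.int64(51)), (np.float64(0.052), np.int64(55)), (np.float64(0.056), np.int64(59)), (np.float64(0.06), np.int64(59)), (np.float64(0.064), np.int64(54)), (np.float64(0.068), np.int64(69)), (np.float64(0.072), np.int64(68)), (np.float64(0.076), np.int64(270)), (np.float64(0.08), np.int64(742)), (np.float64(0.084), np.int64(500)), (np.float64(0.092), np.int64(115)), (np.float64(0.096), np.int64(119)), (np.float64(0.1), np.int64(83)), (np.float64(0.104), np.int64(192)), (np.float64(0.108), np.int64(5875)), (np.float64(0.196), np.int64(133)), (np.float64(0.2), np.int64(287)), (np.float64(0.204), np.int64(322)), (np.float64(0.208), np.int64(346)), (np.float64(0.212), np.int64(388))]
```

View pics/w4.png

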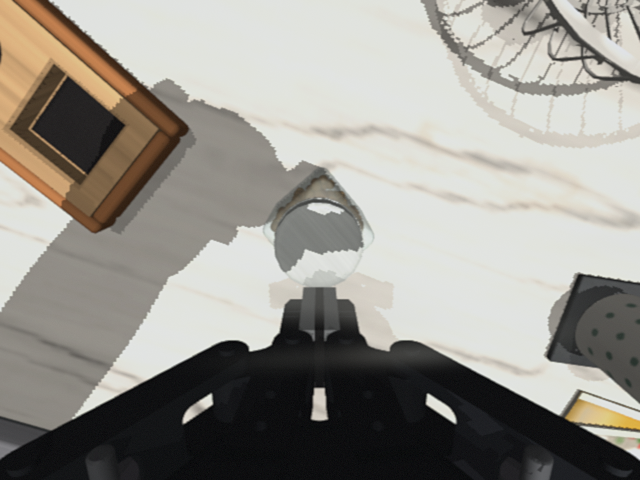

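Now the fingers are shut with nothing between them. They lie in front of the cap at (320,290), and the cap at (319,242) hasn't moved. I'll measure where the fingertips really are relative to the stated tool frame, using the depth.

Run:
```python
from h import *
for f,us,vs in [("w3",range(165,212,9),range(300,350,8)),("w4",range(296,345,6),range(284,345,10))]:
    d=dict(np.load(f"pics/{f}.npz"))
    m=np.array([[0,-.2864,.9581,-.1759],[1,0,0,0],[0,.9581,.2864,-.0728]])
    K=d["camera_matrix"]
    for v in vs:
        out=[]
        for u in us:
            z=d["depth"][v,u]; p=m@[(u-K[0,2])/K[0,0]*z,(v-K[1,2])/K[1,1]*z,z,1]; out.append(tuple((p*1000).round().astype(int).tolist()))
        print(f,v,out)
```

```text
w3 300 [(84, -119, 54), (84, -112, 54), (83, -105, 54), (84, -98, 54), (84, -91, 54), (85, -84, 55)]
w3 308 [(84, -120, 61), (83, -112, 61), (-56, -49, -11), (-56, -46, -11), (-54, -43, -10), (84, -85, 61)]
w3 316 [(84, -120, 68), (-55, -53, -7), (-61, -47, -11), (-62, -43, -11), (-55, -43, -7), (84, -85, 68)]
w3 324 [(-60, -54, -7), (-67, -48, -11), (-67, -45, -11), (-64, -43, -9), (-56, -43, -5), (84, -86, 75)]
w3 332 [(-72, -49, -11), (-73, -46, -11), (-72, -43, -11), (-66, -43, -7), (-58, -43, -2), (-47, -43, 4)]
w3 340 [(-77, -47, -11), (-76, -44, -11), (-73, -43, -9), (-66, -43, -4), (-57, -43, 1), (-47, -43, 7)]
w3 348 [(-81, -45, -11), (-80, -43, -10), (-74, -43, -6), (-67, -43, -2), (-59, -43, 4), (85, -88, 98)]
w4 284 [(160, -23, 74), (49, -11, 26), (49, -7, 26), (49, -3, 26), (51, 1, 26), (49, 5, 26), (49, 9, 26), (160, 19, 74), (161, 25, 75)]
w4 294 [(158, -23, 84), (-44, -7, -11), (-44, -4, -11), (-44, -2, -11), (-44, 0, -11), (-44, 3, -11), (-45, 5, -11), (161, 19, 85), (161, 25, 85)]
w4 304 [(-45, -9, -7), (-52, -6, -11), (-53, -4, -11), (-53, -2, -11), (-54, 0, -11), (-53, 3, -11), (-53, 5, -11), (-45, 7, -7), (-45, 10, -7)]
w4 314 [(-53, -8, -7), (-60, -6, -11), (-61, -4, -11), (-61, -2, -11), (-60, 0, -11), (-61, 2, -11), (-60, 5, -11), (-53, 7, -7), (-52, 9, -6)]
w4 324 [(-60, -8, -7), (-67, -6, -11), (-67, -4, -11), (-67, -2, -11), (-67, 0, -11), (-68, 2, -11), (-69, 4, -12), (-66, 6, -10), (-60, 9, -7)]
w4 334 [(-77, -7, -13), (-75, -5, -12), (-75, -3, -12), (-70, -2, -9), (-71, 0, -9), (-70, 2, -9), (-75, 4, -12), (-78, 6, -14), (-78, 8, -13)]
w4 344 [(-81, -7, -12), (-80, -5, -12), (-80, -3, -11), (-71, -2, -6), (-70, 0, -5), (-80, 2, -11), (-81, 4, -12), (-80, 6, -12), (-80, 7, -11)]
```

Run:
```python
from h import *
import cv2
m=np.array([[0,-.2864,.9581,-.1759],[1,0,0,0],[0,.9581,.2864,-.0728]])
for f,u0,u1 in [("w3",185,207),("w3",433,455),("w4",305,335)]:
    d=dict(np.load(f"pics/{f}.npz")); K=d["camera_matrix"]
    v,u=np.mgrid[280:345,u0:u1]; z=d["depth"][280:345,u0:u1]
    p=np.stack([(u-K[0,2])/K[0,0]*z,(v-K[1,2])/K[1,1]*z,z,z*0+1],-1)@m.T
    s=(z>.05)&(z<.16); print(f,"max tool x",np.sort(p[s][:,0])[-25::6].round(4))
d=dict(np.load("pics/w4.npz")); P,mm=cloud(d,220,130,430,287)
s=mm&(abs(P[...,2]-.109)<.003); q=P[s]; print("cap",cv2.minEnclosingCircle(q[:,:2].astype(np.float32)))
```

```text
w3 max tool x [-0.05   -0.0496 -0.049  -0.0484 -0.0477]
w3 max tool x [-0.0513 -0.0511 -0.051  -0.0508 -0.0503]
w4 max tool x [-0.0377 -0.0375 -0.0372 -0.0368 -0.036 ]
cap ((0.5259466171264648, -0.1912916898727417), 0.02914886735379696)
```

The depth readings put the shut tips about 37 mm behind the reported TCP, so the stated tool frame is off by that much along the tool. That explains the miss. I'll go 37 mm deeper, opening the gripper first and then descending.

Emit:
apply_moves --pt "0 0 0 0 1" --pt "0 0 0 0 1" --pt "0 -0.0009 0 0 1" --pt "0.0 -0.0009 0 0 1" --pt "0.005 -0.0009 0 0 1" --pt "0.02 -0.0009 0 0 1" --pt "0.04 -0.0009 0 0 1" --pt "0.06 -0.0009 0 0 1" --pt "0.078 -0.0009 0 0 1" --pt "0.088 -0.0009 0 0 1" --pt "0.092 -0.0009 0 0 1" --pt "0.092 -0.0009 0 0 1"

```text
time: 5.95
ee_pos: [0.5258, -0.1911, 0.0662]
tcp_rot: [118.3, 89.9, -41.0]
wrist_force: [0.9, 0.2, 0.4]
opening: 0.0854
```

Run:
```python
from workcell import bot,cams
from h import *
import cv2
o,d=wristcam(cams,bot); print(o["time"],o["ee_pos"],o["wrist_force"],o["opening"])
cv2.imwrite("pics/w5.png",d["frame"])
```

```text
5.95 [ 0.5257697  -0.19113229  0.06618284] [0.89919995 0.2189109  0.40251267] 0.08540652204500146
```

View pics/w5.png

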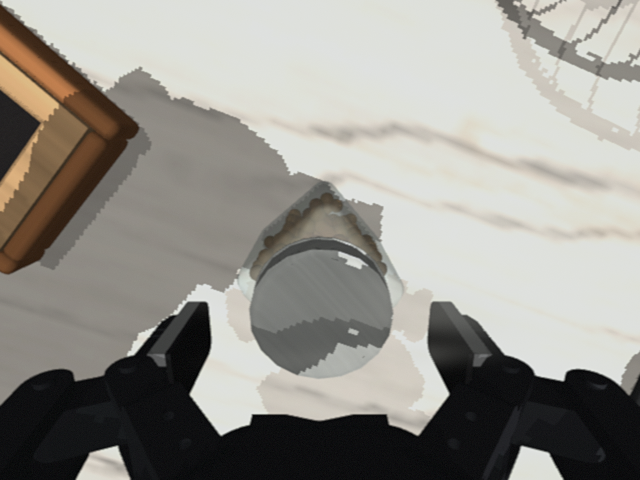

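The cap at (320,307) is centred between the pads, with the tips just above it. I'll go down 20 mm and close.

Emit:
apply_moves --pt "0.006 0 0 0 1" --pt "0.013 0 0 0 1" --pt "0.018 0 0 0 1" --pt "0.02 0 0 0 1" --pt "0.02 0 0 0 1" --pt "0.02 0 0 0 0" --pt "0.02 0 0 0 -1" --pt "0.02 0 0 0 -1" --pt "0.02 0 0 0 -1" --pt "0.02 0 0 0 -1" --newtons 90

```text
time: 7.0
ee_pos: [0.5282, -0.1921, 0.0498]
tcp_rot: [133.7, 89.6, -25.6]
wrist_force: [-0.6, -1.4, 13.6]
opening: 0.0548
```

Run:
```python
from workcell import bot,cams
from h import *
import cv2
o,d=wristcam(cams,bot); print(o["time"],o["ee_pos"],o["wrist_force"],o["torque"],o["opening"])
m=np.array([[0,-.2864,.9581,-.1759],[1,0,0,0],[0,.9581,.2864,-.0728]]); K=d["camera_matrix"]
v,u=np.mgrid[280:360,200:250]; z=d["depth"][280:360,200:250]
p=np.stack([(u-K[0,2])/K[0,0]*z,(v-K[1,2])/K[1,1]*z,z,z*0+1],-1)@m.T
s=(z>.05)&(p[...,2]<-.005)&(p[...,2]>-.013)&(p[...,1]<-.03); print("tip x",np.sort(p[s][:,0])[-25::6].round(4))
cv2.imwrite("pics/w6.png",d["frame"])
```

```text
7.0 [ 0.52815478 -0.19209165  0.04981891] [-0.55875908 -1.38541213 13.57047995] [-0.45232932 -0.30707504  0.01320888] 0.05480668677190348
tip x [-0.0292 -0.0275 -0.0269 -0.0251 -0.0204]
```

View pics/w6.png

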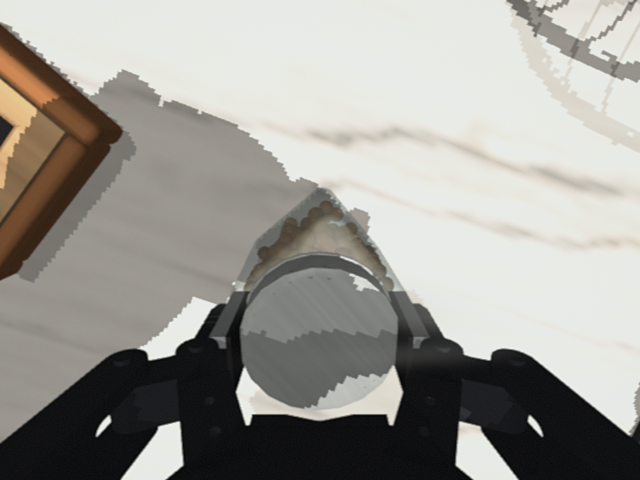

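Run:
```python
from workcell import bot,cams
from h import *
import cv2
o,d=wristcam(cams,bot)
m=np.array([[0,-.2864,.9581,-.1759],[1,0,0,0],[0,.9581,.2864,-.0728]]); K=d["camera_matrix"]
v,u=np.mgrid[0:480,0:640]; z=d["depth"]
p=np.stack([(u-K[0,2])/K[0,0]*z,(v-K[1,2])/K[1,1]*z,z,z*0+1],-1)@m.T
for vv in range(288,350,6): print(vv,[(uu,*(p[vv,uu]*1000).round().astype(int).tolist()) for uu in range(212,262,6)])
s=(abs(p[...,0]+.060)<.004)&(abs(p[...,1])<.026)&(abs(p[...,2])<.04)
print("cap top tool",np.median(p[s],0),cv2.minEnclosingCircle(p[s][:,1:].astype(np.float32)))
P,_=cloud(d,0,0,640,480); print("cap z",np.median(P[s],0), "shoulder z", np.median(P[(abs(P[...,2]-.084)<.006)&(abs(p[...,1])<.03)],0)[2])
A=np.c_[P[s][:,:2],np.ones(s.sum())]; print("tilt",np.degrees(np.linalg.lstsq(A,P[s][:,2],rcond=None)[0][:2]))
```

```text
288 [(212, 50, -71, 29), (218, 50, -67, 29), (224, 50, -63, 29), (230, 50, -59, 29), (236, -32, -35, -8), (242, -34, -32, -9), (248, -36, -29, -10), (254, -48, -24, -15), (260, -59, -20, -20)]
294 [(212, 50, -71, 33), (218, 50, -67, 33), (224, 50, -63, 33), (230, -31, -38, -5), (236, -44, -32, -11), (242, -44, -30, -11), (248, -49, -27, -13), (254, -56, -23, -16), (260, -61, -20, -19)]
300 [(212, 49, -71, 37), (218, 48, -67, 37), (224, 49, -63, 37), (230, -50, -33, -11), (236, -49, -31, -11), (242, -49, -29, -11), (248, -53, -26, -13), (254, -62, -22, -17), (260, -63, -20, -17)]
306 [(212, 49, -72, 42), (218, -46, -39, -7), (224, -47, -37, -7), (230, -54, -32, -11), (236, -55, -30, -11), (242, -54, -28, -11), (248, -61, -24, -14), (254, -61, -22, -14), (260, -62, -20, -15)]
312 [(212, -51, -40, -7), (218, -53, -37, -8), (224, -59, -33, -11), (230, -59, -31, -11), (236, -58, -29, -11), (242, -55, -28, -9), (248, -62, -24, -13), (254, -62, -22, -13), (260, -61, -20, -12)]
318 [(212, -55, -39, -7), (218, -63, -34, -11), (224, -64, -32, -11), (230, -63, -30, -11), (236, -64, -28, -11), (
[... 594 characters left out ...]
), (242, -62, -27, -3), (248, -62, -25, -3), (254, -61, -23, -3), (260, -60, -21, -2)]
342 [(212, -80, -32, -12), (218, -74, -32, -8), (224, -75, -30, -9), (230, -75, -28, -9), (236, -68, -28, -5), (242, -63, -27, -1), (248, -62, -25, -1), (254, -61, -23, 0), (260, -61, -21, -1)]
348 [(212, -83, -31, -12), (218, -83, -29, -12), (224, -74, -30, -7), (230, -75, -28, -7), (236, -68, -28, -2), (242, -63, -27, 1), (248, -62, -25, 1), (254, -61, -23, 2), (260, -61, -21, 2)]
cap top tool [-0.06064373 -0.00034546 -0.00237105] ((-0.0003101687761954963, 0.0003835698589682579), 0.029518835246562958)
cap z [ 0.5297041  -0.19074429  0.11051545] shoulder z 0.0839754090619861
tilt [-0.76562691  1.50032702]
```

Grip is good: the tips are 19 mm below the cap top (89 mm up). The 13 N comes from the pads swinging down on the cap. I'll lift and move partway towards the pocket.

Emit:
apply_moves --pt "-0.004 0 0 0 -1" --pt "-0.012 0 0 0 -1" --pt "-0.027 0 0 0 -1" --pt "-0.047 0 0 0 -1" --pt "-0.067 -0.005 -0.002 0 -1" --pt "-0.08 -0.018 -0.008 0 -1" --pt "-0.085 -0.035 -0.014 0 -1" --pt "-0.085 -0.055 -0.022 -0.03 -1" --pt "-0.085 -0.075 -0.03 -0.06 -1" --pt "-0.085 -0.09 -0.036 -0.09 -1" --pt "-0.085 -0.095 -0.038 -0.11 -1" --pt "-0.085 -0.095 -0.038 -0.115 -1"

```text
time: 8.3
ee_pos: [0.5296, -0.0887, 0.1346]
tcp_rot: [126.5, 89.6, -26.1]
wrist_force: [0.5, -0.3, -4.5]
opening: 0.0555
```

Run:
```python
from workcell import bot,cams
from h import *
import cv2
cams.camera("wrist"); cams.camera("wrist")
o,d=wristcam(cams,bot); print(o["time"],o["ee_pos"],o["wrist_force"],o["opening"],np.abs(o["qd"]).max(),tool(o).round(4).tolist())
np.savez("pics/w7.npz",**d,Rt=tool(o),ee=o["ee_pos"]); cv2.imwrite("pics/w7.png",d["frame"])
```

```text
8.4 [ 0.52963461 -0.08976574  0.13453159] [ 0.11608845  0.06000447 -4.4002664 ] 0.055292106731189984 0.7555609203548043 [[0.0069, 0.4576, -0.8891], [-0.0036, -0.8891, -0.4576], [-1.0, 0.0064, -0.0045]]
```

View pics/w7.png

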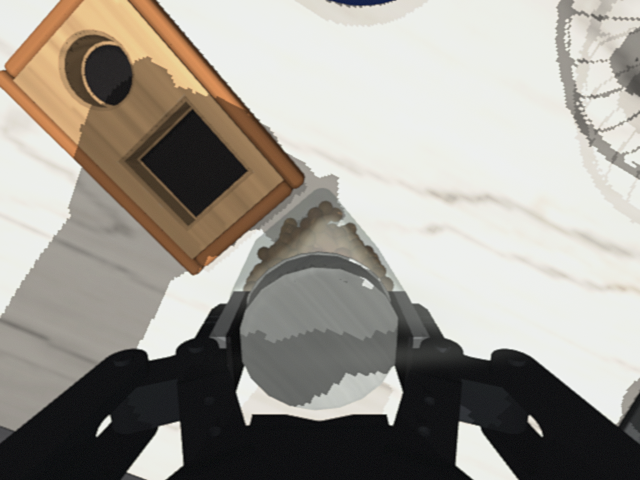

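```bash
cat > pk.py <<'E'
from h import *
import cv2
def pocket(d,u0=0,v0=0,u1=320,v1=290):
    P,m=cloud(d,u0,v0,u1,v1); z=P[...,2]
    top=(m&(abs(z-.036)<.006)).astype(np.uint8)
    A=P[top>0]; print("top z",np.median(A[:,2]),cv2.minAreaRect(A[:,:2].astype(np.float32)))
    cs,h=cv2.findContours(top,cv2.RETR_CCOMP,cv2.CHAIN_APPROX_NONE)
    for c,hh in zip(cs,h[0]):
        if hh[3]>=0 and cv2.contourArea(c)>1500:
            q=np.array([onz(d,a+u0,b+v0,np.median(A[:,2]))[:2] for a,b in c[:,0]]); print("hole",cv2.contourArea(c),cv2.minAreaRect(q.astype(np.float32)))
def jar(d,ee,cz=None):
    P,m=cloud(d,200,150,440,415)
    r=np.hypot(P[...,0]-ee[0],P[...,1]-ee[1]); z=P[...,2]
    s=m&(r<.032)&(abs(z-(ee[2]+.0606))<.004); q=P[s]; zt=np.median(q[:,2])
    print("cap",zt,cv2.minEnclosingCircle(q[:,:2].astype(np.float32)))
    A=np.c_[q[:,:2],np.ones(len(q))]; print("tilt",np.degrees(np.linalg.lstsq(A,z[s],rcond=None)[0][:2]))
    b=P[m&(r<.05)&(z<zt-.018)&(z>zt-.10)]; b=b[(b[:,2]>.045)]; print("body",len(b),cv2.minAreaRect(b[:,:2].astype(np.float32)))
    b=P[m&(r<.05)&(abs(z-(zt-.025))<.003)]; print("shoulder",len(b),cv2.minAreaRect(b[:,:2].astype(np.float32)))
E
python3 - <<'E'
from pk import *
d=dict(np.load("pics/w7.npz")); pocket(d); jar(d,d["ee"])
d=dict(np.load("pics/w2.npz")); pocket(d,0,0,260,240)
E
```

```text
top z 0.03569549368653102 ((0.5388171076774597, 0.04702451825141907), (0.19363734126091003, 0.11967946588993073), 67.36682891845703)
hole 7645.5 ((0.5272206664085388, 0.016650952398777008), (0.06428414583206177, 0.06432056427001953), 67.29364776611328)
hole 3727.0 ((0.5588454008102417, 0.09300672262907028), (0.04459098353981972, 0.045604053884744644), 65.02720642089844)
cap 0.19514466249239293 ((0.5309605002403259, -0.08905888348817825), 0.031547728925943375)
tilt [-0.91709234  1.23286459]
body 6808 ((0.548055112361908, -0.08141985535621643), (0.03852558508515358, 0.0804121270775795), 24.634262084960938)
shoulder 2250 ((0.5483530163764954, -0.0779578760266304), (0.02931850217282772, 0.06738374382257462), 27.341718673706055)
top z 0.03563833529323275 ((0.5388956069946289, 0.046927571296691895), (0.19433589279651642, 0.11966102570295334), 67.4267349243164)
hole 4186.0 ((0.5268873572349548, 0.016311172395944595), (0.06454778462648392, 0.0646154060959816), 67.41238403320312)
hole 1893.5 ((0.5586629509925842, 0.09271979331970215), (0.04453705623745918, 0.046097394078969955), 58.826820373535156)
```

```bash
cat >> pk.py <<'E'
def faces(d,Rt,ee,zb):  # zb jar bottom z; fit the two near faces
    P,m=cloud(d,200,150,440,415); p=(P-ee)@Rt; z=P[...,2]-zb
    s=m&(z>.008)&(z<.080)&(np.hypot(p[...,1],p[...,2])<.055)&(p[...,2]<0)
    out=[]
    for sg in (-1,1):
        q=P[s&(p[...,1]*sg>.004)&(p[...,1]*sg<.036)][:,:2].astype(np.float32)
        for k in range(6):
            vx,vy,x0,y0=cv2.fitLine(q,cv2.DIST_HUBER,0,.001,.001).ravel(); n=np.array([-vy,vx]); r=(q-[x0,y0])@n
            q=q[abs(r)<max(.0015,2*np.median(abs(r)))]
        c=ee[:2]; dist=(np.array([x0,y0])-c)@n; n=n*np.sign(dist); out.append((n,abs(dist)))
        print("face",len(q),"angle mod90",np.degrees(np.arctan2(vy,vx))%90,"dist from TCP",abs(dist),"res",np.abs(r).mean())
    N=np.array([o[0] for o in out]); b=[o[1]-.031 for o in out]
    print("jar axis xy",ee[:2]+np.linalg.solve(N,b))
def captilt(d,Rt,ee,zt):
    P,m=cloud(d,200,150,440,415); s=m&(abs(P[...,2]-zt)<.003); s=cv2.erode(s.astype(np.uint8),np.ones((7,7)))>0
    q=P[s]; A=np.c_[q[:,:2],np.ones(len(q))]; print("cap",q.mean(0),"tilt",np.degrees(np.linalg.lstsq(A,q[:,2],rcond=None)[0][:2]))
E
python3 - <<'E'
from pk import *
R0=Ro.from_euler("xyz",[123.3,89.9,-36.0],degrees=True).as_matrix()
for f,R,e,zt in [("w2",R0,[.5213,-.1925,.2498],.109),("w3",R0,[.5261,-.1921,.084],.109),("w4",R0,[.5264,-.1921,.1591],.109)]:
    d=dict(np.load(f"pics/{f}.npz")); print(f); captilt(d,R,np.array(e),zt); faces(d,R,np.array(e),zt-.109)
d=dict(np.load("pics/w7.npz")); print("w7"); captilt(d,d["Rt"],d["ee"],.195); faces(d,d["Rt"],d["ee"],.086)
E
```

```text
w2
cap [ 0.52770826 -0.1925096   0.10926777] tilt [0.01553512 0.02467303]
face 199 angle mod90 61.07478 dist from TCP 0.03433423148264291 res 0.00011309824
face 156 angle mod90 61.442356 dist from TCP 0.03428925417046872 res 0.00023207943
jar axis xy [ 0.52577292 -0.1911623 ]
w3
cap [ 0.52734993 -0.19042532  0.10937438] tilt [0.14304647 0.09095547]
face 1074 angle mod90 61.024704 dist from TCP 0.03155480796412493 res 0.00011539684
face 901 angle mod90 61.082043 dist from TCP 0.03053919025143717 res 0.00017073573
jar axis xy [ 0.52596515 -0.19139114]
w4
cap [ 0.52667573 -0.19104924  0.10932338] tilt [0.11170199 0.14914478]
face 469 angle mod90 61.07315 dist from TCP 0.0314788851634603 res 0.0001112913
face 399 angle mod90 61.10151 dist from TCP 0.03018953279146276 res 0.00016673174
jar axis xy [ 0.52592207 -0.19128873]
w7
cap [ 0.53057994 -0.08827817  0.1951887 ] tilt [-0.64209811  1.65616328]
face 2108 angle mod90 67.09901 dist from TCP 0.02976808145919469 res 0.0003650323
face 1211 angle mod90 68.09745 dist from TCP 0.029981576160752827 res 0.00048368465
jar axis xy [ 0.52823671 -0.09051254]
```

Emit:
apply_moves --pt "0 -0.008 -0.004 0 -1" --pt "0 -0.022 -0.011 0 -1" --pt "0 -0.04 -0.02 0 -1" --pt "0 -0.058 -0.029 0 -1" --pt "0.005 -0.073 -0.037 0 -1" --pt "0.012 -0.085 -0.043 0 -1" --pt "0.02 -0.092 -0.0465 0 -1" --pt "0.026 -0.0945 -0.0475 0.004 -1" --pt "0.0295 -0.0945 -0.0475 0.004 -1" --pt "0.0295 -0.0945 -0.0475 0.004 -1"

```text
time: 9.45
ee_pos: [0.5285, 0.0152, 0.1039]
tcp_rot: [119.6, 89.6, -33.5]
wrist_force: [-0.0, -0.1, -4.7]
opening: 0.0553
```

```bash
cat >> pk.py <<'E'
def base(d,Rt,ee,zt,lo=.004,hi=.03):
    # fit cap plane -> jar frame (z = cap normal); faces in that frame
    P,m=cloud(d,200,150,440,415); s=m&(abs(P[...,2]-zt)<.003); s=cv2.erode(s.astype(np.uint8),np.ones((7,7)))>0
    q=P[s]; A=np.c_[q[:,:2],np.ones(len(q))]; k=np.linalg.lstsq(A,q[:,2],rcond=None)[0]
    n=np.array([-k[0],-k[1],1]); n/=np.linalg.norm(n); x=np.cross([0,1,0],n); x/=np.linalg.norm(x); J=np.c_[x,np.cross(n,x),n]
    o=q.mean(0); o[:2]=ee[:2]; o[2]=k@[o[0],o[1],1]; o=o-.109*n
    L=(P-o)@J; t=(np.asarray(Rt).T@J); p=L@t.T
    s=m&(L[...,2]>.008)&(L[...,2]<.08)&(np.hypot(L[...,0],L[...,1])<.055)&(p[...,2]<0)
    N=[];b=[]
    for sg in (-1,1):
        q=L[s&(p[...,1]*sg>.004)&(p[...,1]*sg<.036)][:,:2].astype(np.float32)
        for _ in range(6):
            vx,vy,x0,y0=cv2.fitLine(q,cv2.DIST_HUBER,0,.001,.001).ravel(); nn=np.array([-vy,vx]); r=(q-[x0,y0])@nn
            q=q[abs(r)<max(.0015,2*np.median(abs(r)))]
        ds=np.array([x0,y0])@nn; N.append(nn*np.sign(ds)); b.append(abs(ds)-.031)
        print(" face",len(q),"yaw",np.degrees(np.arctan2(vy,vx))%90,"res",np.abs(r).mean())
    c=np.linalg.solve(np.array(N),b); B=o+J[:,:2]@c
    print("tilt",np.degrees(k[:2]),"base centre",B.round(4)); return B
E
python3 - <<'E'
from workcell import bot,cams
from pk import *
d=dict(np.load("pics/w7.npz")); base(d,d["Rt"],d["ee"],.195)
cams.camera("wrist")
o,d=wristcam(cams,bot); Rt=tool(o); print(o["time"],o["ee_pos"],o["wrist_force"],o["opening"],np.abs(o["qd"]).max())
np.savez("pics/w8.npz",**d,Rt=Rt,ee=o["ee_pos"]); cv2.imwrite("pics/w8.png",d["frame"])
B=base(d,Rt,o["ee_pos"],o["ee_pos"][2]+.0606)
print("shift for base->(.5271,.0165,.040)",Rt.T@(np.array([.5271,.0165,.040])-B))
E
```

```text
face 2074 yaw 67.0857 res 0.00016276883
 face 1017 yaw 67.784424 res 0.00027737505
tilt [-0.64209811  1.65616328] base centre [ 0.5277 -0.089   0.0861]
9.5 [0.52873462 0.01514918 0.1043573 ] [-0.39530266 -0.07580307 -5.49382734] 0.05525784366053842 0.6882771263697879
 face 2066 yaw 66.77778 res 0.00016786031
 face 1034 yaw 67.33908 res 0.00028241615
tilt [-0.6366759   1.65592542] base centre [0.5268 0.0159 0.056 ]
shift for base->(.5271,.0165,.040) [ 0.01598073 -0.00050305 -0.00049393]
```

View pics/w8.png

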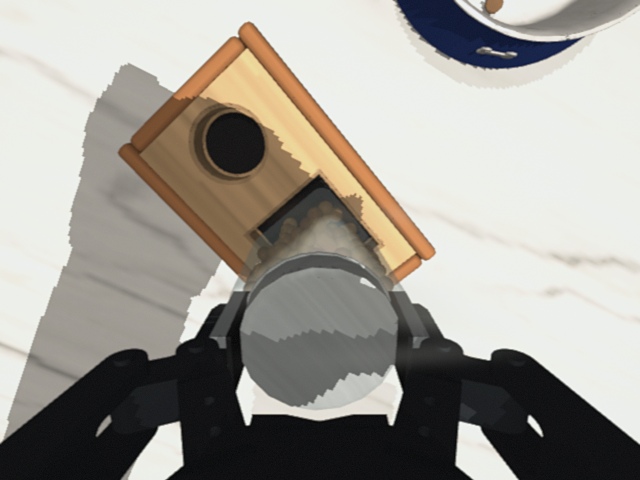

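The near corner of the jar is over the pocket, whose visible corner is at (320,178). Position is right to under 1 mm. I'll lower it, trimming sideways by 0.5 mm.

Emit:
apply_moves --pt "0.002 -0.0005 -0.0005 -0.005 -1" --pt "0.006 -0.0005 -0.0005 -0.005 -1" --pt "0.011 -0.0005 -0.0005 -0.005 -1" --pt "0.016 -0.0005 -0.0005 -0.005 -1" --pt "0.02 -0.0005 -0.0005 -0.005 -1" --pt "0.024 -0.0005 -0.0004 -0.005 -1" --pt "0.028 -0.0005 -0.0004 -0.005 -1" --pt "0.032 -0.0005 -0.0004 -0.005 -1" --pt "0.036 -0.0005 -0.0003 -0.005 -1" --pt "0.036 -0.0005 -0.0003 -0.005 -1"

```text
time: 10.55
ee_pos: [0.5288, 0.0159, 0.068]
tcp_rot: [124.6, 89.6, -28.1]
wrist_force: [-0.2, 3.0, -7.6]
opening: 0.0548
```

Run:
```python
from workcell import bot,cams
from pk import *
o,d=wristcam(cams,bot); Rt=tool(o); print(o["time"],o["ee_pos"],o["wrist_force"],o["torque"],o["opening"],np.abs(o["qd"]).max())
captilt(d,Rt,o["ee_pos"],o["ee_pos"][2]+.0606)
```

```text
10.55 [0.52884334 0.01585857 0.06798821] [-0.17767885  3.03678821 -7.57234883] [0.79215205 0.268227   0.10726795] 0.05484982745256133 0.3795785183392705
cap [0.52944175 0.01684173 0.12862349] tilt [-0.68473051  1.71751861]
```

It's 16 mm into the pocket with little force. I'll press the rest of the way down.

Emit:
apply_moves --pt "0.002 0 0 0 -1" --pt "0.004 0 0 0 -1" --pt "0.0055 0 0 0 -1" --pt "0.007 0 0 0 -1" --pt "0.008 0 0 0 -1" --pt "0.008 0 0 0 -1"

```text
time: 11.2
ee_pos: [0.5299, 0.0163, 0.0639]
tcp_rot: [140.6, 89.4, -12.2]
wrist_force: [-10.1, 6.0, 22.8]
opening: 0.0551
```

Run:
```python
from workcell import bot,cams
from pk import *
o,d=wristcam(cams,bot); Rt=tool(o); print(o["time"],o["ee_pos"],o["wrist_force"],o["torque"],o["opening"],np.abs(o["qd"]).max())
captilt(d,Rt,o["ee_pos"],o["ee_pos"][2]+.0606)
```

```text
11.2 [0.52991152 0.01634995 0.06387021] [-10.05587139   6.02994405  22.81872332] [0.9828312  2.28262976 0.17892252] 0.05510661139222965 0.16783264908234122
cap [0.53087431 0.01781223 0.12460161] tilt [-1.06625428  1.43778022]
```

Now I'll release so the jar can settle level, then regrip.

Emit:
apply_moves --pt "0.001 0 0 0 -1" --pt "0.001 0 0 0 1" --pt "0.001 0 0 0 1" --pt "0.0 0 0 0 1" --pt "0.0 0 0 0 1" --pt "0.0 0 0 0 1"

```text
time: 11.85
ee_pos: [0.5301, 0.0162, 0.0639]
tcp_rot: [139.9, 89.4, -12.8]
wrist_force: [0.3, 0.4, -0.2]
opening: 0.0851
```

Run:
```python
from workcell import bot,cams
from pk import *
cams.camera("wrist")
o,d=wristcam(cams,bot); Rt=tool(o); print(o["time"],o["ee_pos"],o["wrist_force"],o["torque"],o["opening"],np.abs(o["qd"]).max(),o["q"],Rt.round(4).tolist())
captilt(d,Rt,o["ee_pos"],.1235)
P,m=cloud(d,200,150,440,415)
q=P[m&(abs(P[...,2]-.1235)<.003)]; print("cap",cv2.minEnclosingCircle(q[:,:2].astype(np.float32)))
np.savez("pics/w9.npz",**d,Rt=Rt,ee=o["ee_pos"])
```

```text
11.9 [0.5300045  0.01622823 0.06386799] [-0.35843784  0.14065745  0.28854989] [ 0.02275175  0.0096142  -0.01969205] 0.08557358609579968 0.07986740885391579 [  1.84813904   1.11023934  -8.77259475  79.52093306  -0.15711859
 154.59981002] [[0.0105, 0.4578, -0.889], [-0.0024, -0.889, -0.4578], [-0.9999, 0.0069, -0.0082]]
cap [0.52810377 0.01925582 0.12368025] tilt [0.03412301 1.06169108]
cap ((0.5286020040512085, 0.016092464327812195), 0.04447079822421074)
```

```bash
cat >> pk.py <<'E'
def cap2(d,c,zt,dz=.004):
    P,m=cloud(d,150,150,490,440)
    for _ in range(3):
        s=m&(abs(P[...,2]-zt)<dz)&(np.hypot(P[...,0]-c[0],P[...,1]-c[1])<.034); q=P[s]
        cc,r=cv2.minEnclosingCircle(q[:,:2].astype(np.float32)); c=cc
    q=q[np.hypot(*(q[:,:2]-c).T)<.027]; A=np.c_[q[:,:2]-c,np.ones(len(q))]; k=np.linalg.lstsq(A,q[:,2],rcond=None)[0]
    print("cap centre",np.round(c,4),"r",round(r,4),"z",k[2].round(4),"tilt",np.degrees(k[:2]).round(2)); return np.array([*c,k[2]])
E
python3 - <<'E'
from pk import *
d=dict(np.load("pics/w9.npz")); cap2(d,[.528,.0165],.1235)
P,m=cloud(d,0,0,640,480)
s=m&(abs(P[...,2]-.036)<.004); q=P[s]; A=np.c_[q[:,:2]-[.53,.016],np.ones(len(q))]; k=np.linalg.lstsq(A,q[:,2],rcond=None)[0]; print("holder plane",k[2],np.degrees(k[:2]),len(q))
base(d,d["Rt"],d["ee"],.1235)
E
```

```text
cap centre [0.5257 0.0181] r 0.0298 z 0.1237 tilt [-0.16  1.07]
holder plane 0.035667388777840356 [-0.04459115 -0.00736042] 44532
 face 1953 yaw 83.64641 res 0.0020235935
 face 2031 yaw 60.45874 res 0.0021313324
tilt [0.03412301 1.06169108] base centre [0.5285 0.0198 0.0147]
```

Emit:
apply_moves --pt "-0.005 0 0 0 1" --pt "-0.02 0 0 0 1" --pt "-0.04 0 0 0 1" --pt "-0.06 0 0 0 1" --pt "-0.07 0 0 0 1" --pt "-0.075 0 0 0 -1" --pt "-0.075 0 0 0 -1" --pt "-0.075 0 0 0 -1" --pt "-0.075 0 0 0 -1"

```text
time: 12.85
ee_pos: [0.5288, 0.0164, 0.1379]
tcp_rot: [137.8, 89.5, -15.0]
wrist_force: [-0.4, -0.2, -0.5]
opening: 0.0284
```

Run:
```python
from workcell import bot,cams
from pk import *
cams.camera("wrist")
o,d=wristcam(cams,bot); Rt=tool(o); print(o["time"],o["ee_pos"],o["opening"],np.abs(o["qd"]).max(),Rt.round(4).tolist())
np.savez("pics/w10.npz",**d,Rt=Rt,ee=o["ee_pos"]); cv2.imwrite("pics/w10.png",d["frame"])
c=cap2(d,[.528,.0165],.1235); base(d,Rt,np.array([.528,.0165,0]),.1235)
pocket(d,0,0,640,480)
P,m=cloud(d,0,0,640,480); s=m&(P[...,2]>.05)&(P[...,2]<.1)&(np.hypot(P[...,0]-.528,P[...,1]-.0165)<.05); print("body",s.sum(),cv2.minAreaRect(P[s][:,:2].astype(np.float32)))
```

```text
12.9 [0.52879949 0.01643685 0.13800062] 0.020126359814581357 0.1881676284162629 [[0.0091, 0.4579, -0.889], [-0.0024, -0.889, -0.4579], [-1.0, 0.0063, -0.007]]
cap centre [0.526  0.0182] r 0.0293 z 0.1237 tilt [-0.08  1.1 ]
 face 965 yaw 84.2225 res 0.0021297596
 face 936 yaw 58.288673 res 0.0021085688
tilt [0.06068941 1.21585169] base centre [0.5292 0.0205 0.0147]
top z 0.035708741226330734 ((0.6223714351654053, 0.013651743531227112), (0.19385956227779388, 0.3010712265968323), 67.71480560302734)
hole 3206.0 ((0.5589869022369385, 0.09455722570419312), (0.04583162069320679, 0.04594724252820015), 70.39795684814453)
body 2664 ((0.5269078612327576, 0.017223255708813667), (0.06141955405473709, 0.06122373044490814), 67.21798706054688)
```

View pics/w10.png

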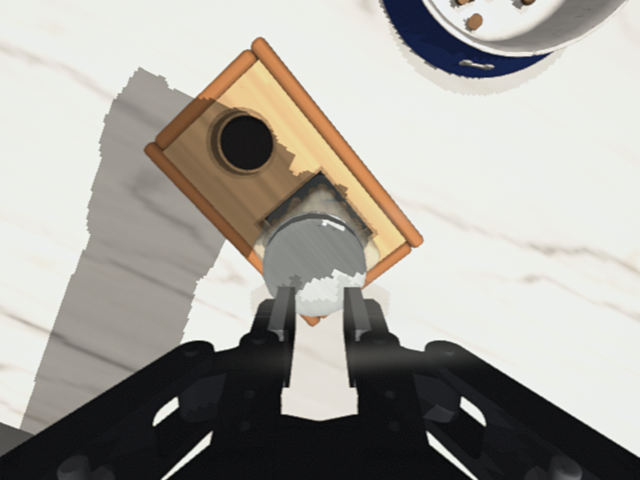

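Everything is in place: the jar is in the pocket, with its cap at (315,262). The cap top still reads 1.1° off level, so I'll check the glass shoulder and walls directly.

Run:
```python
from pk import *
d=dict(np.load("pics/w10.npz")); P,m=cloud(d,150,120,490,330); z=P[...,2]; r=np.hypot(P[...,0]-.527,P[...,1]-.0165)
h,e=np.histogram(z[m&(r<.046)],bins=np.arange(.01,.13,.004)); print([(round(float(a),3),int(n)) for a,n in zip(e,h)])
s=m&(r<.046)&(r>.031)&(abs(z-.098)<.004); q=P[s]; A=np.c_[q[:,:2]-[.527,.0165],np.ones(len(q))]
k=np.linalg.lstsq(A,q[:,2],rcond=None)[0]; print("shoulder",len(q),k[2],np.degrees(k[:2]),np.std(q[:,2]-A@k),q.min(0),q.max(0))
# side faces near camera: normals, in holder axes
a=np.radians(67.35); H=np.array([[np.cos(a),np.sin(a)],[-np.sin(a),np.cos(a)]])
L=(P[...,:2]-[.5271,.0165])@H.T
for ax in (0,1):
  for sg in (-1,1):
    s=m&(z>.042)&(z<.092)&(abs(L[...,ax]*sg-.031)<.003)&(abs(L[...,1-ax])<.029)
    if s.sum()>80:
        A=np.c_[L[...,1-ax][s],z[s]-.014,np.ones(s.sum())]; y=L[...,ax][s]*sg
        for _ in range(4):
            k=np.linalg.lstsq(A,y,rcond=None)[0]; rr=abs(y-A@k); g=rr<max(.0005,2.5*np.median(rr)); A,y=A[g],y[g]
        print("face",ax,sg,s.sum(),"at base",k[2].round(4),"lean deg",np.degrees(k[1]).round(2),"yaw",np.degrees(k[0]).round(2))
```

```text
[(0.01, 39), (0.014, 83), (0.018, 52), (0.022, 55), (0.026, 69), (0.03, 195), (0.034, 2099), (0.038, 61), (0.042, 62), (0.046, 67), (0.05, 67), (0.054, 68), (0.058, 75), (0.062, 77), (0.066, 76), (0.07, 82), (0.074, 93), (0.078, 91), (0.082, 99), (0.086, 110), (0.09, 344), (0.094, 960), (0.098, 671), (0.102, 0), (0.106, 87), (0.11, 241), (0.114, 128), (0.118, 176), (0.122, 7338)]
shoulder 953 0.09700149097250567 [-0.28048238 -0.26960072] 0.0013940911727515612 [ 0.50619406 -0.01938674  0.09400983] [0.56339743 0.05367043 0.10086212]
face 0 1 668 at base 0.0312 lean deg -0.12 yaw 0.23
face 1 -1 437 at base 0.03 lean deg -0.01 yaw 0.02
```

The walls are plumb to 0.1° and centred, and the shoulder is at 98 mm, so the jar is fully home; only the cap sits slightly askew on its thread. I'll regrip, centred on the cap.

Emit:
apply_moves --pt "0 0 0 0 1" --pt "0 -0.0027 0.002 0 1" --pt "0 -0.0027 0.002 0 1" --pt "0.005 -0.0027 0.002 0 1" --pt "0.02 -0.0027 0.002 0 1" --pt "0.04 -0.0027 0.002 0 1" --pt "0.055 -0.0027 0.002 0 1" --pt "0.068 -0.0027 0.002 0 1" --pt "0.075 -0.0027 0.002 0 1" --pt "0.077 -0.0027 0.002 0 1" --pt "0.077 -0.0027 0.002 0 1"

```text
time: 14.05
ee_pos: [0.5266, 0.0177, 0.0612]
tcp_rot: [138.6, 89.4, -14.2]
wrist_force: [0.6, -0.3, -0.0]
opening: 0.0852
```

Emit:
apply_moves --pt "0 0 0 0 0" --pt "0 0 0 0 -1" --pt "0 0 0 0 -1" --pt "0 0 0 0 -1" --pt "0 0 0 0 -1" --newtons 80

```text
time: 14.55
ee_pos: [0.5289, 0.0176, 0.0639]
tcp_rot: [141.4, 89.1, -11.3]
wrist_force: [1.4, -1.0, 10.9]
opening: 0.055
```

Run:
```python
from workcell import bot,cams
from pk import *
o,d=wristcam(cams,bot); Rt=tool(o); print(o["time"],o["ee_pos"],o["wrist_force"],o["torque"],o["opening"],o["q"],Rt.round(4).tolist())
cap2(d,o["ee_pos"][:2],.1235)
```

```text
14.55 [0.52885108 0.0175655  0.06394837] [ 1.37478163 -1.03613322 10.92927739] [-0.5660905  -0.64634874  0.28071916] 0.05503153826644793 [  2.02629859   0.65806737  -9.22474804  79.24797457  -0.20599078
 154.75045324] [[0.0153, 0.4582, -0.8887], [-0.0031, -0.8888, -0.4583], [-0.9999, 0.0097, -0.0122]]
cap centre [0.5319 0.0191] r 0.034 z 0.124 tilt [-0.7   1.07]
```

Turning, first part.

Emit:
apply_moves --pt "0 0 0 -0.05 -1" --pt "0 0 0 -0.12 -1" --pt "0 0 0 -0.2 -1" --pt "-0.0003 0 0 -0.28 -1" --pt "-0.0005 0 0 -0.36 -1" --pt "-0.0008 0 0 -0.44 -1" --pt "-0.001 0 0 -0.5 -1" --pt "-0.001 0 0 -0.5 -1"

```text
time: 15.4
ee_pos: [0.5285, 0.0175, 0.0646]
tcp_rot: [111.9, 89.2, -12.2]
wrist_force: [-0.6, -0.1, -5.0]
opening: 0.0554
```

```bash
cat > st.py <<'E'
from workcell import bot,cams
from pk import *
o,d=wristcam(cams,bot); Rt=tool(o); print(o["time"],o["ee_pos"],"F",o["wrist_force"].round(1),"T",o["torque"].round(2),o["opening"],"yaw y",np.degrees(np.arctan2(Rt[1,1],Rt[0,1])).round(2),"tilt",Rt[:2,0].round(4))
# jar body yaw from near-camera side walls, height band, any orientation
P,m=cloud(d,100,80,540,420); z=P[...,2]; L=P[...,:2]-[.5263,.0171]
s=m&(z>.045)&(z<.090)&(np.hypot(L[...,0],L[...,1])<.047); q=P[s][:,:2].astype(np.float32)
print("body",len(q),cv2.minAreaRect(q) if len(q)>50 else 0)
s=m&(np.hypot(P[...,0]-.527,P[...,1]-.0165)<.026)&(abs(z-.125)<.02); print("cap z med",np.median(z[s]))
import sys; cv2.imwrite(f"pics/{sys.argv[1]}.png",d["frame"])
a=np.arctan2(Rt[1,1],Rt[0,1])
E
python3 st.py t1
```

```text
15.4 [0.52850021 0.01749337 0.064588  ] F [-0.6 -0.1 -5. ] T [-0.04  0.02 -0.01] 0.05542556279700854 yaw y -34.04 tilt [ 0.0143 -0.0031]
body 2466 ((0.5388686656951904, 0.044829804450273514), (0.004156263079494238, 0.05898211523890495), 66.4796371459961)
cap z med 0.12469123083872631
```

Emit:
apply_moves --pt "0.001 0 0 -0.05 -1" --pt "0.0015 0 0 -0.12 -1" --pt "0.0015 0 0 -0.2 -1" --pt "0.0015 0 0 -0.28 -1" --pt "0.0015 0 0 -0.36 -1" --pt "0.0015 0 0 -0.42 -1" --pt "0.0015 0 0 -0.45 -1" --pt "0.0015 0 0 -0.45 -1"

```text
time: 16.25
ee_pos: [0.5291, 0.0176, 0.0641]
tcp_rot: [88.1, 89.1, -10.3]
wrist_force: [-1.5, -0.1, 3.9]
opening: 0.0549
```

```bash
python3 st.py t2
```

```text
16.25 [0.52914887 0.01760534 0.06414068] F [-1.5 -0.1  3.9] T [-0.04  0.21 -0.02] 0.054936831127286166 yaw y -8.43 tilt [ 0.0162 -0.003 ]
body 2553 ((0.5360117554664612, 0.045646004378795624), (0.004992614965885878, 0.059003036469221115), 72.061767578125)
cap z med 0.12430027127148263
```

Total turn is 54°, and the jar has given about 5° in the pocket. I'll check whether the cap follows the fingers by comparing the brushed texture on its top in the wrist frame.

Run:
```python
import cv2,numpy as np
f={k:cv2.cvtColor(cv2.imread(f"pics/{k}.png"),cv2.COLOR_BGR2GRAY).astype(np.float32) for k in ["w6","w7","w8","t1","t2"]}
def patch(g,a=0):
    hp=g-cv2.GaussianBlur(g,(0,0),4)
    M=cv2.getRotationMatrix2D((319,332),a,1); hp=cv2.warpAffine(hp,M,(640,480)); p=hp[285:325,270:370]; return np.clip(p,-6,6)
def ori(g):
    p=np.clip((g-cv2.GaussianBlur(g,(0,0),4))[285:325,270:370],-6,6); gx=cv2.Sobel(p,5,1,0);gy=cv2.Sobel(p,5,0,1)
    return np.degrees(.5*np.arctan2((2*gx*gy).mean(),(gx*gx-gy*gy).mean()))+90, p.std()
for k in f: print(k,ori(f[k]))
for k in ["w7","w8","t1","t2"]:
    r=[(np.corrcoef(patch(f["w6"]).ravel(),patch(f[k],a).ravel())[0,1].round(2),a) for a in range(-70,71,2)]
    print(k,sorted(r)[-3:])
```

```text
w6 (np.float32(35.99779), np.float32(1.8887764))
w7 (np.float32(41.924202), np.float32(1.6684221))
w8 (np.float32(45.18084), np.float32(1.6007073))
t1 (np.float32(39.678394), np.float32(1.9108478))
t2 (np.float32(5.0349655), np.float32(2.9524682))
w7 [(np.float64(0.48), 2), (np.float64(0.5), -2), (np.float64(0.52), 0)]
w8 [(np.float64(0.4), -4), (np.float64(0.43), 0), (np.float64(0.45), -2)]
t1 [(np.float64(0.28), 4), (np.float64(0.29), 0), (np.float64(0.35), 2)]
t2 [(np.float64(0.16), 64), (np.float64(0.17), 4), (np.float64(0.19), 2)]
```

The cap follows the fingers (0–4°). I'll turn on.

Emit:
apply_moves --pt "0 0 0 -0.06 -1" --pt "-0.0003 0 0 -0.12 -1" --pt "-0.0005 0 0 -0.18 -1" --pt "-0.0005 0 0 -0.2 -1" --pt "-0.0005 0 0 -0.2 -1"

```text
time: 16.8
ee_pos: [0.5288, 0.0178, 0.0647]
tcp_rot: [77.7, 89.1, -9.4]
wrist_force: [-4.7, 1.3, 3.1]
opening: 0.055
```

```bash
python3 st.py t3
python3 - <<'E'
import cv2,numpy as np
f=[cv2.imread(f"pics/{k}.png")[150:415,180:460] for k in ["w7","t1","t2","t3"]]
f=[cv2.convertScaleAbs(x,alpha=1.3) for x in f]
m=np.vstack([np.hstack(f[:2]),np.hstack(f[2:])]); cv2.imwrite("pics/m.png",m); print(m.shape)
E
```

```text
16.8 [0.52878951 0.01778776 0.0647449 ] F [-4.7  1.3  3.1] T [ 0.36  0.92 -0.23] 0.05500906709620203 yaw y 2.9 tilt [ 0.0156 -0.0026]
body 2456 ((0.519946813583374, 0.038427919149398804), (0.07815688848495483, 0.03672309219837189), 20.914833068847656)
cap z med 0.12488537499863159
(530, 560, 3)
```

View pics/m.png

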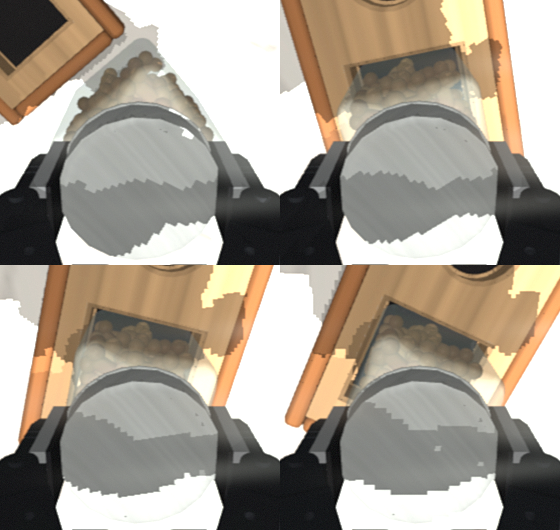

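The brush lines keep the same slant in all four frames, so the cap turns with the fingers, while the jar stays square in the pocket. Total is now 65.6°. The jar may have given up to 5°, so I'll go 4° more, then a gentle lift test.

Emit:
apply_moves --pt "0 0 0 -0.04 -1" --pt "0 0 0 -0.07 -1" --pt "0 0 0 -0.07 -1" --pt "-0.0007 0 0 -0.07 -1" --pt "-0.0015 0 0 -0.07 -1" --pt "-0.0015 0 0 -0.07 -1"

```text
time: 17.45
ee_pos: [0.5291, 0.0176, 0.0661]
tcp_rot: [72.3, 89.1, -10.9]
wrist_force: [-1.4, 0.1, -0.9]
opening: 0.0552
```

```bash
python3 st.py t4
```

```text
17.45 [0.52907382 0.01763761 0.06610676] F [-1.4  0.1 -0.9] T [ 0.06  0.18 -0.  ] 0.055233535334770836 yaw y 6.86 tilt [ 0.016  -0.0031]
body 2377 ((0.5187053084373474, 0.03822162374854088), (0.07897390425205231, 0.03716462105512619), 22.135889053344727)
cap z med 0.12624236212788226
```

Emit:
apply_moves --pt "-0.001 0 0 0 -1" --pt "-0.002 0 0 0 -1" --pt "-0.003 0 0 0 -1" --pt "-0.003 0 0 0 -1"

```text
time: 17.9
ee_pos: [0.5295, 0.0176, 0.0698]
tcp_rot: [72.8, 89.0, -10.3]
wrist_force: [-0.7, 0.0, -0.4]
opening: 0.0552
```

```bash
python3 st.py t5
```

```text
17.9 [0.52948366 0.01759417 0.06979532] F [-0.7  0.  -0.4] T [0.11 0.31 0.01] 0.05516740642385521 yaw y 6.87 tilt [ 0.0173 -0.0031]
body 2279 ((0.5189763903617859, 0.038033679127693176), (0.07928117364645004, 0.037371277809143066), 21.861238479614258)
cap z med 0.12994351431450227
```

It's free: only the cap's weight on the wrist. I'll lift straight up 19 mm, to 15 mm above the rim.

Emit:
apply_moves --pt "-0.002 0 0 0 -1" --pt "-0.005 0 0 0 -1" --pt "-0.008 0 0 0 -1" --pt "-0.011 0 0 0 -1" --pt "-0.014 0 0 0 -1" --pt "-0.017 0 0 0 -1" --pt "-0.019 0 0 0 -1" --pt "-0.019 0 0 0 -1" --pt "-0.019 0 0 0 -1"

```text
time: 18.85
ee_pos: [0.5291, 0.0177, 0.0887]
tcp_rot: [72.7, 89.0, -10.4]
wrist_force: [-0.0, -0.1, -0.5]
opening: 0.0553
```

```bash
python3 st.py t6
python3 - <<'E'
from workcell import bot,cams
from pk import *
o,d=wristcam(cams,bot); captilt(d,None,None,o["ee_pos"][2]+.0605)
P,m=cloud(d,100,80,540,420); z=P[...,2]; r=np.hypot(P[...,0]-.5265,P[...,1]-.017)
s=m&(r<.046)&(r>.026)&(abs(z-.1)<.02); h,e=np.histogram(z[s],bins=np.arange(.08,.122,.003)); print([(round(float(a),3),int(n)) for a,n in zip(e,h)])
for c in ("scene","top"):
    cams.camera(c); print(c,[(n,[(np.round(x["rect"]).tolist(),round(x["confidence"],2)) for x in cams.spot_in(n,c)[:1]]) for n in ("jar","cap","holder","dog_bowl","coffee_jar","spice_jar","mug")])
E
```

```text
18.85 [0.52905494 0.01765626 0.0886548 ] F [-0.  -0.1 -0.5] T [ 0.01  0.02 -0.06] 0.0553016445533641 yaw y 6.87 tilt [ 0.0171 -0.0031]
body 1630 ((0.5182803273200989, 0.03843505680561066), (0.07847479730844498, 0.03672255575656891), 21.99376106262207)
cap z med 0.11493295426412009
cap [0.52768534 0.01903272 0.14869143] tilt [-1.02194369 -0.71769113]
[(0.08, 141), (0.083, 125), (0.086, 144), (0.089, 268), (0.092, 559), (0.095, 1206), (0.098, 1674), (0.101, 372), (0.104, 1), (0.107, 11), (0.11, 58), (0.113, 184), (0.116, 48)]
scene [('jar', [([328.0, 283.0, 366.0, 321.0], 0.85)]), ('cap', [([332.0, 264.0, 360.0, 286.0], 0.8)]), ('holder', [([283.0, 291.0, 385.0, 358.0], 0.83)]), ('dog_bowl', [([229.0, 233.0, 300.0, 300.0], 0.77)]), ('coffee_jar', [([200.0, 299.0, 241.0, 356.0], 0.94)]), ('spice_jar', [([202.0, 354.0, 235.0, 403.0], 0.92)]), ('mug', [([418.0, 159.0, 453.0, 206.0], 0.68)])]
top [('jar', [([202.0, 191.0, 230.0, 216.0], 0.41)]), ('cap', []), ('holder', [([247.0, 231.0, 310.0, 295.0], 0.68)]), ('dog_bowl', [([266.0, 160.0, 323.0, 216.0], 0.63)]), ('coffee_jar', []), ('spice_jar', [([172.0, 218.0, 197.0, 238.0], 0.74)]), ('mug', [([444.0, 262.0, 490.0, 285.0], 0.92)])]
```

```bash
python3 -c "
from workcell import bot
print(bot.job_done(), bot.get_obs()['time'])"
```

```text
the job is handed in; nothing more can be done
the job is handed in; nothing more can be done
```

The jar is seated in the square pocket with its cap off. I handed the job in at about 19 s with the gripper still holding the cap above the mouth.

**What I did:** I carried the closed jar by its cap to the pocket, pressed it home, released it and regripped the cap. I then turned the cap about 70° anticlockwise in steps until the torque and lift force dropped to nothing, and lifted it straight up.

**Last checks:**
- **Jar:** before unscrewing, its walls were plumb to about 0.1°. At the end the shoulder still read about 98 mm above the worktop, as it should when fully home.
- **Cap:** its lower edge is about 15 mm above the rim and about 1.2° off level. Only the cap's weight was on the wrist (0.5 N).
- **Other things:** the scene camera's boxes for the bowl, mug, coffee jar and spice jar were where they started, within a few pixels.

**Things that failed or disagreed:**
- **First grasp:** it closed on nothing. Wrist depth showed the real fingertips about 37 mm behind the reported TCP, so I went that much deeper after that.
- **Cap tilt:** gripping tilted the cap by 1–2°. It still read 1.1° off on the seated jar although the jar walls were upright.
- **During the turn:** at about 29° the gripper was briefly carrying about 5 N, roughly the jar's weight, so the jar may have been lifted by a fraction of a millimetre. I pressed down slightly after that.
- **Last top-camera look:** the networks missed the cap and the coffee jar and put the jar in the wrong place. The scene camera found all of them.

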